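Rock the slug feeder over to its other chute and run out the magazine

ROBOT

A 6-joint arm with a two-finger parallel gripper is mounted at the origin on the work surface. World frame = base frame: x ahead of the robot, y to its left, z up, the work surface at z = 0. Lengths are in mm, angles in rad, forces in N, time in s.
With the tool pointing down it reaches from about 300 to 775 mm from the base axis. Payload 14.6 kg.
Tool frame: the origin (TCP) lies midway between the tips of the shut fingers; the grasp point (between the pads) lies 19 mm behind it; z points along the fingers, y is the line along which they close (so a half turn about z gives the same grasp; the last joint's range is limited). The gripper opens to 94 mm and grips with 3 to 60 N. Pads are 16 mm wide; open, the fingers measure 119 mm over their backs; the gripper's body (75 mm by 177 mm) begins 78 mm behind the grasp point.
Start: joints at [1.145, 0.3, 1.521, -0, 1.321, -0.067], TCP at [193.13, 514.966, 183.546] pointing down, gripper open.
Joint ranges: [-3.03, 3.03], [-0.79, 2.21], [0.23, 2.52], [-1.04, 4.18], [0, 3.07], [-2.55, 2.55]. Speed limits (rad/s): [2.22, 2.22, 2.57, 3.14, 3.14, 3.14].

INTERFACE

Orientations are given as [roll, pitch, yaw] about the fixed x, y, z axes, in that order (R = Rz(yaw) Ry(pitch) Rx(roll)).
In Python, from cell import * gives the robot as it stands. The module is installed in compiled form; this text tells all that it offers.
- The arm moves only by the tool servo_tool, never from a script. Its argument "motion" is a list of rows, each an object of numbers: "wx", "wy", "wz": the turn, a rotation vector about the tool's x, y, z in units of 2 rad (1.0 is 2 rad); "dx", "dy", "dz": the shift along the tool's x, y, z in units of 10 cm (1.0 is 10 cm); "fingers": the closure, from -1 (fully open) to 1 (shut). In form: [{"wx": .., "wy": .., "wz": .., "dx": .., "dy": .., "dz": .., "fingers": ..}, ...]. A call has 1 to 10 rows; each row is the pose to reach, as a shift and turn from the pose commanded when the call began, along the tool's axes at that moment; what a row does not reach only later rows make up. A row lasts 1/10 s, in which the tool goes at most 50 mm and 8.59 degrees, less where a joint would pass 70% of its speed; a pose out of reach is approached as far as the arm can. A call with a number of a shift or a turn outside -1 to 1 is refused whole. A call with a gripper value outside its range is refused whole. The fingers move at their own pace and stop on an object; "newtons" is the grip in N (left out, the last holds). Time passes only in rows, so rows that repeat a pose let the fingers close. It gives the time, the measured TCP pose, the force, the opening and the grip force at its end, in the units of the state.
- read_state(): the state, without advancing time (a new reading comes with each control period).
- camera(name): name is "scene" or "side" or "wrist"; returns a dict with "image" (400x640x3 uint8, red, green, blue), "fx", "fy", "cx", "cy" (pixels), "k1" (the pictures are not rectified: a ray, as slopes to the right and down, at radius r is drawn at 1 + k1 r^2 times it, then the intrinsics apply), "R" (3x3) and "t" (3): a world point X has camera coordinates R X + t. Camera axes: x right, y down, z forward; pixel columns grow to the right and rows downward; lengths in mm; the calibration is good to about 2 mm. A picture is of the moment at which its call begins. There is no depth.
- sign_off(): hands the job in; it is judged then, once.
Trained networks look in a picture, given as the dict that the camera call returned (one of the last four; its "shot" number tells which), for a name from the list of things; names that differ only in an ending like _2 or _b are one class to them, and where a whole thing is asked for, a point or a joint stands for the part that bears it (a point fixed in the world has none). Each returns a list of dicts, best first, with "conf" (0 to 1); they miss things now and then, are a little off and sometimes report something else, mostly with a low value. They report only what shows in the picture. A call takes as long as a camera call. They do not tell look-alikes from the thing itself.
- spot_in(query, picture): "location" ([column, row] in pixels, amid what is visible of it).
- trace(query, picture): "pixels" (400x640 bool, what is visible of it) and "location" ([column, row] in pixels, amid what is visible of it).
The state is a dict: "clock": time; "joints": joint angles; "qd": joint speeds; "effort": joint torques, N m; "eef_pos": TCP position; "eef_rot": TCP orientation; "wrist_force": force on the tool from outside, world axes, zero at the start; "moment": the same for the moment, N m; "finger_gap": finger opening in mm; "finger_force": force on a finger pad.
Only numpy, scipy, OpenCV 4.12 (cv2) and the standard library are available. Lean on these libraries where they do the work, as an engineer would, in place of code of your own. Each camera call takes 0.05 s, during which the arm holds its last target. There are 200 camera calls.

TASK

The copper slugs waiting in the magazine of the slug feeder should go to the other tray, not the one the yellow rocker gate slopes down to now. With the fingertips, press down the raised end of the rocker so that it tips over its pivot and rests on its other stop, then push the red shutter knob across to open the magazine so that all three slugs run down into that tray by themselves, and finally push the shutter fully shut again. Lift nothing, do not touch the slugs, and leave everything else on the bench where it is.

Things in the scene. Friction and masses are not known exactly. Their poses are not given: they have to be found in the camera images.
- feeder: fixed slug feeder, blue steel frame 680 mm long (its y) x 120 mm deep (its x). Origin: centre of its underside; x to its back, away from the robot, y to its left. Blue cheek plates at x +-42 to 51 mm (y +-70 mm up to z 90, y +-32 mm up to z 190 mm) carry the rocker and the magazine. Each side: a steel chute, 76 mm clear, from the rocker's end (|y| 134 mm) down to a tray
- magazine_top (a point): centre of the mouth of the magazine, a vertical shaft over the rocker's middle, 22 mm clear in feeder y and 72 mm in feeder x, walls out to |y| 14 mm from z 177 to 223 mm; three slugs lie in it one on another, the top one reaching z 236 mm
- rocker (a joint): tilt of the yellow seesaw gate, rad: 0 level; +0.35 stop: left (+y) end raised, slopes to the right tray; -0.35 stop: right end raised, slopes to the left tray. Plate 78 x 250 x 4 mm, 12 mm side flanges, 74 mm clear between them, top face 40 mm above its pivot at z 80 mm, 0.7 kg. Top-heavy: about 1 N down on the raised end moves it; past level it drops over by itself
- rocker_left (a point): point on the rocker's top face at its left (+y) end, 17 mm in from the edge, mid-width; z about 155 mm when this end is raised (88 mm from the feeder's middle), 120 mm when level, 80 mm when down (115 mm from the middle)
- rocker_right (a point): the same at the rocker's right (-y) end
- shutter (a joint): travel of the steel slide under the magazine along the feeder's +y (to its left), m: 0 shut, 0.030 fully open (end stop). It stays where it is left. The slugs drop out once it is more than about half open. About 5 N moves it under the slugs, 2 N when empty
- knob_top (a point): centre of the top face of the shutter's red knob, at z 216 mm; an upright block 22 mm (feeder x) x 14 mm (feeder y) x 40 mm tall on the robot's side of the feeder, 95 mm in front of its middle, free on both y sides; pushed to feeder +y it opens the shutter, to -y it shuts it
- tray_left (a point): centre of the floor of the left (+y) catch tray, 93 mm x 112 mm inside, outer walls reach z 56 mm
- tray_right (a point): the same for the right (-y) tray
- slug0: copper slug, 20 mm diameter x 70 mm, 0.2 kg, lowest in the magazine; origin at its middle, x along its axis, lying along the feeder's x; it rolls along the rocker
- slug1: copper slug as slug0, the middle one
- slug2: copper slug as slug0, the top one
- hammer: chasing hammer, 240 mm, wooden handle and steel head, lying on the bench; leave alone
- mallet: wooden mallet, 220 mm, square dark head, lying on the bench; leave alone
- punch_pot: terracotta pot, 72 mm wide, with steel punches standing in it, 125 mm tall; origin at the centre of its underside; leave alone
- doming_block: brass doming cube, 50 mm, round dimples on top; origin at the centre of its underside; leave alone
- copper_bowl: small beaten copper bowl, 84 mm wide, 35 mm tall; origin at the centre of its underside; leave alone
- wax_tin: green tin with aluminium lid, 60 mm wide, 45 mm tall; origin at the centre of its underside; leave alone
- punch0: square steel chasing punch, 10 x 10 x 124 mm, lying on the bench; leave alone
- punch1: a second such punch, lying on the bench; leave alone
There are look-alikes about, which are no part of the job. Leave any black, grey or white look-alike of the slug2 alone.

How it is judged (in metres and radians):
On the way, in this order (a step that is already met when the one before it is completed fails the run):
1. the rocker is tipped over onto its other stop while the shutter is still shut (distance of rocker_left from where it was at the start of the episode above 0.055 m and (value of joint rocker above 0.3 rad or value of joint rocker below -0.3 rad) and value of joint shutter below 0.008 m), for 0.2 s.
2. all three slugs have run down into the tray that the rocker now slopes to (distance of rocker_left from where it was at the start of the episode above 0.055 m and ((value of joint rocker below -0.3 rad and y of each of slug0, slug1, slug2 in the frame of feeder above 0.212 m and z of slug0 in the frame of feeder between 0.012 and 0.065 m and x of slug0 in the frame of feeder between -0.05 and 0.05 m and z of slug1 in the frame of feeder between 0.012 and 0.065 m and x of slug1 in the frame of feeder between -0.05 and 0.05 m and z of slug2 in the frame of feeder between 0.012 and 0.065 m and x of slug2 in the frame of feeder between -0.05 and 0.05 m) or (value of joint rocker above 0.3 rad and y of each of slug0, slug1, slug2 in the frame of feeder below -0.212 m and z of slug0 in the frame of feeder between 0.012 and 0.065 m and x of slug0 in the frame of feeder between -0.05 and 0.05 m and z of slug1 in the frame of feeder between 0.012 and 0.065 m and x of slug1 in the frame of feeder between -0.05 and 0.05 m and z of slug2 in the frame of feeder between 0.012 and 0.065 m and x of slug2 in the frame of feeder between -0.05 and 0.05 m))), for 0.2 s.
At the end, for the whole second after the job is handed in: The rocker rests on the stop opposite to where it began (over 0.30 rad), all three slugs lie at rest (under 0.03 m/s) inside the tray it now slopes to, and the shutter is shut to within 4 mm (all of step 2 and value of joint shutter below 0.004 m and linear speed of each of slug0, slug1, slug2 below 0.03 m/s); the robot touches nothing.
It fails at once if a slug is touched by the robot (contact force between any of the fingers, the arm and slug0 above 0.5 N or contact force between any of the fingers, the arm and slug1 above 0.5 N or contact force between any of the fingers, the arm and slug2 above 0.5 N).
It fails at once if a slug is lifted above the magazine (height (world z) of any of slug0, slug1, slug2 above 0.245 m).
It fails at once if something else on the bench is shifted by more than 15 mm (distance of any of hammer, mallet, punch_pot, doming_block, copper_bowl, wax_tin, punch0, punch1 from where it was at the start of the episode above 0.015 m).
It also fails if it takes over 48 s, if anything falls off the work surface, if the arm or the gripper's body presses on something with over 40 N, if the wrist force passes 120 N, or if a joint passes its speed limit or range.

## Working session

There is one attempt and no reset: what is moved stays moved. The work goes in short steps, Python scripts to look and compute and a tool call to move; the robot and the scene stay as the last step left them, time stands still between calls to the robot, and variables do not carry over. Pictures are saved under pics/ and viewed, at most 13 in all, crops included, and the job is handed in when it is done.

Besides the shell and the picture viewer there is one more tool, called after "Request:" by a JSON object that holds its "name" and its "arguments". servo_tool: Moves the arm, as the interface text tells. Its arguments: {"type":"object","properties":{"motion":{"type":"array","items":{"type":"object","properties":{"wx":{"type":"number"},"wy":{"type":"number"},"wz":{"type":"number"},"dx":{"type":"number"},"dy":{"type":"number"},"dz":{"type":"number"},"fingers":{"type":"number"}}}},"newtons":{"type":"number"}},"required":["motion"]}

```bash
mkdir -p pics; cat > h.py <<'E'
from cell import *
import numpy as np, cv2
def ray(c,uv):
    K=np.array([[c["fx"],0,c["cx"]],[0,c["fy"],c["cy"]],[0,0,1.]])
    p=cv2.undistortPoints(np.array([[uv]],float),K,np.array([c["k1"],0,0,0.]))[0,0]
    R=np.array(c["R"]);t=np.array(c["t"])
    d=R.T@np.array([p[0],p[1],1.]); return -R.T@t,d/np.linalg.norm(d)
def at_z(c,uv,z):
    o,d=ray(c,uv); return o+d*(z-o[2])/d[2]
def tri(obs):
    A=0;b=0
    for c,uv in obs:
        o,d=ray(c,uv);P=np.eye(3)-np.outer(d,d);A=A+P;b=b+P@o
    x=np.linalg.solve(A,b); return x
def proj(c,X):
    R=np.array(c["R"]);t=np.array(c["t"]);p=R@np.array(X,float)+t
    a=p[:2]/p[2];a=a*(1+c["k1"]*(a@a)); return [c["fx"]*a[0]+c["cx"],c["fy"]*a[1]+c["cy"]]
def save(c,n): cv2.imwrite("pics/"+n,np.ascontiguousarray(c["image"][:,:,::-1]))
E
python3 - <<'E'
from h import *
cs={n:camera(n) for n in("scene","side","wrist")}
for n,c in cs.items():
    save(c,n+"0.png")
    print(n,-np.array(c["R"]).T@np.array(c["t"]))
    for q in ["magazine_top","rocker_left","rocker_right","knob_top","tray_left","tray_right","slug2","punch_pot"]:
        print(q,[(np.round(r["location"]),round(r["conf"],2)) for r in spot_in(q,c)[:3]])
s=read_state();print(s)
E
```

```text
scene [1528.50158724 -491.94494918 1123.44663064]
magazine_top [(array([279., 233.]), 0.98)]
rocker_left [(array([277., 214.]), 0.97)]
rocker_right [(array([283., 211.]), 0.84)]
knob_top [(array([270., 180.]), 0.53)]
tray_left [(array([279., 236.]), 0.85)]
tray_right [(array([279., 235.]), 0.68), (array([281., 214.]), 0.65)]
slug2 [(array([285., 188.]), 0.62), (array([347., 267.]), 0.42)]
punch_pot [(array([317., 177.]), 0.6)]
side [ 209.78535357 -705.73553192 1020.325989  ]
magazine_top [(array([327., 359.]), 0.73), (array([338., 273.]), 0.72)]
rocker_left [(array([329., 244.]), 0.95)]
rocker_right [(array([328., 242.]), 0.84), (array([326., 356.]), 0.29), (array([303., 187.]), 0.24)]
knob_top [(array([285., 238.]), 0.59)]
tray_left [(array([337., 276.]), 0.6), (array([209., 207.]), 0.56)]
tray_right [(array([336., 276.]), 0.83)]
slug2 [(array([318., 206.]), 0.84), (array([369., 219.]), 0.75), (array([344., 186.]), 0.64)]
punch_pot [(array([225., 228.]), 0.8), (array([298., 322.]), 0.33)]
wrist [126.2988443  539.94383642 382.96223985]
magazine_top []
rocker_left []
rocker_right []
knob_top []
tray_left []
tray_right []
slug2 []
punch_pot []
{'clock': 1.35, 'joints': array([ 1.14540970e+00,  2.99896644e-01,  1.52098488e+00, -9.87142908e-06,
        1.32071042e+00, -6.65944249e-02]), 'qd': array([ 5.90812313e-04, -1.25836269e-03, -2.13821828e-04,  8.09875823e-05,
        1.06741243e-03, -7.54052164e-04]), 'effort': array([ 1.88749480e-03, -5.31684852e+01, -3.52904069e+01,  7.08265789e-02,
        2.14935275e-02, -9.79458946e-05]), 'eef_pos': array([193.12884884, 514.9701392 , 183.55382711]), 'eef_rot': array([3.14159257e+00, 9.59087160e-06, 2.78280290e+00]), 'wrist_force': array([-0.13393845,  0.21013575, -0.34590887]), 'moment': array([ 0.0016004 ,  0.03756886, -0.00122357]), 'finger_force': 0.0, 'finger_gap': 93.99413741648414}
```

View pics/scene0.png

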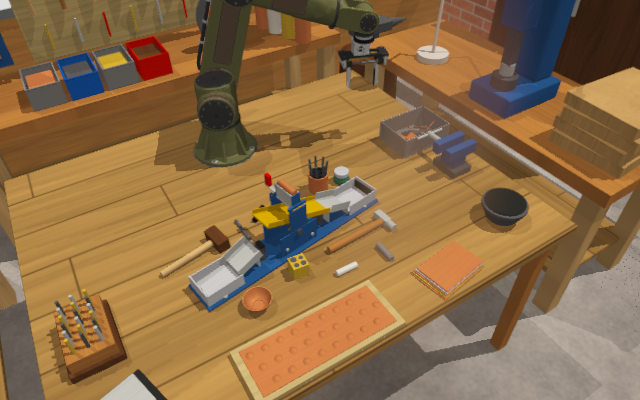

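View pics/side0.png

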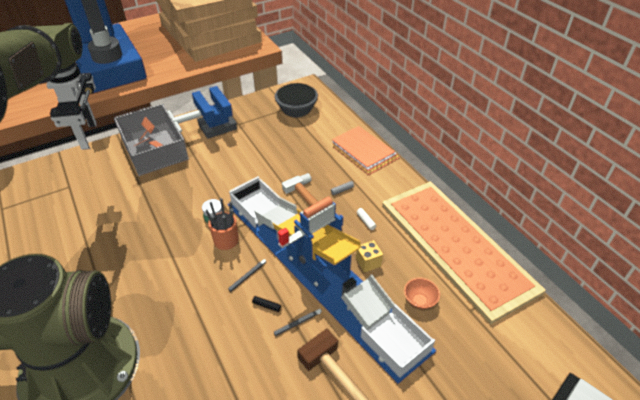

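```bash
python3 - <<'E'
import cv2,numpy as np
a=cv2.imread("pics/scene0.png")[160:310,180:390];b=cv2.imread("pics/side0.png")[170:385,200:440]
cv2.imwrite("pics/ca.png",cv2.resize(a,(798,570),interpolation=cv2.INTER_CUBIC))  #x3.8
cv2.imwrite("pics/cb.png",cv2.resize(b,None,fx=2.75,fy=2.75,interpolation=cv2.INTER_CUBIC))
E
```

```text
(no output)
```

View pics/ca.png

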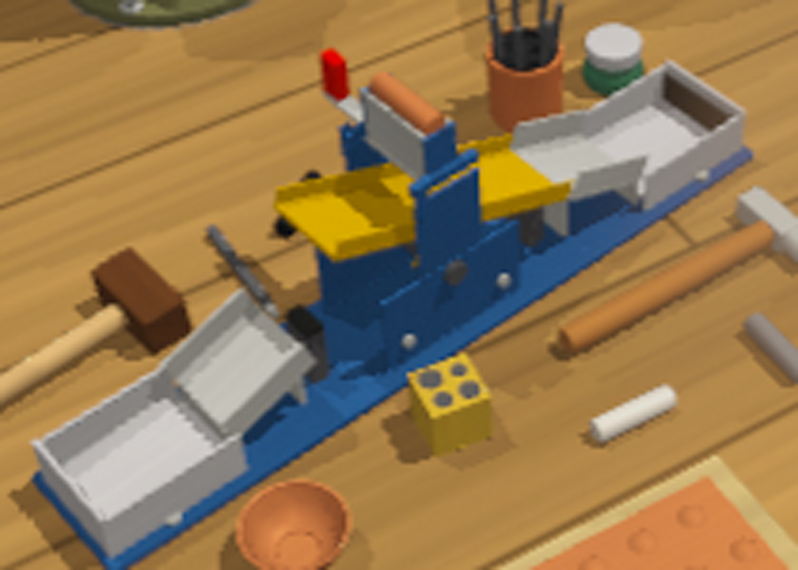

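View pics/cb.png

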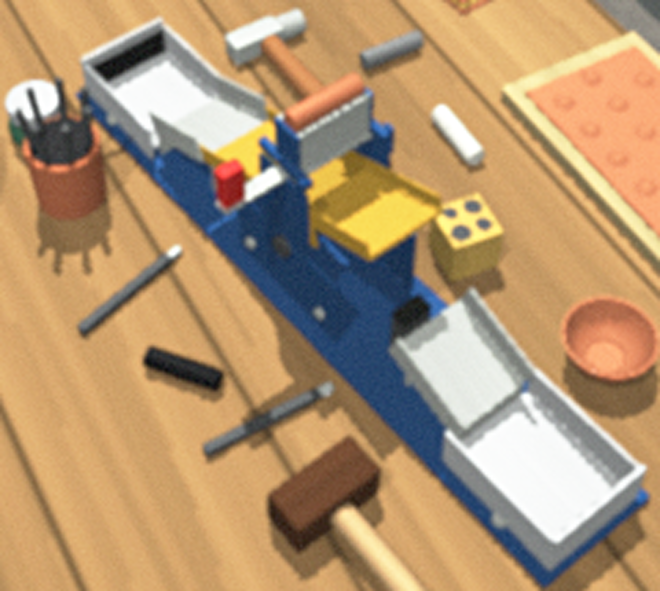

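```bash
python3 - <<'E'
from h import *
from scipy.optimize import least_squares
S=camera("scene");D=camera("side")
ob=[(S,(210.3,309),(60,-340)),(S,(190,286.5),(-60,-340)),(S,(377.4,200.8),(60,340)),(D,(398.2,381.5),(-60,-340)),(D,(434.5,350),(60,-340)),(D,(229,204),(-60,340))]
def W(p,q): c,s=np.cos(p[2]),np.sin(p[2]);return np.array([p[0]+c*q[0]-s*q[1],p[1]+s*q[0]+c*q[1],q[2]])
f=lambda p:np.concatenate([np.array(proj(c,W(p,(*q,p[3]))))-uv for c,uv,q in ob])
r=least_squares(f,[500,0,0,5]);p=r.x;print(p,np.round(r.fun,1))
k=tri([(S,(267.6,173.7)),(D,(283.3,231.1))]);print("knob",k)
def inv(p,X): c,s=np.cos(p[2]),np.sin(p[2]);d=X[:2]-p[:2];return c*d[0]+s*d[1],-s*d[0]+c*d[1],X[2]
print(inv(p,k))
for n,q in dict(knob=(-95,0,216),mag=(0,0,236),rr=(0,-88,155),tr=(0,-270,20)).items(): X=W(p,q);print(n,X,proj(S,X),proj(D,X))
print("pot",at_z(S,(317,190),0),inv(p,at_z(S,(317,190),0)))
t=trace("punch_pot",D)[:1]
for x in t:
  ys,xs=np.where(x["pixels"]);X=at_z(D,(xs.mean(),ys.max()),0);print(X,inv(p,X))
E
```

```text
[ 5.85811293e+02 -2.47940411e+01  1.65652798e-01  3.96193167e+00] [ 0.4  2.  -1.1 -1.3  2.3 -0.1 -0.9  1.   1.5 -0.2 -1.8 -0.1]
knob [490.17275013 -43.61690992 215.39755021]
(np.float64(-97.43315944199247), np.float64(-2.7947661736613583), np.float64(215.39755020541307))
knob [492.11175547 -40.45918271 216.        ] [np.float64(268.6183440604452), np.float64(173.80835698285094)] [np.float64(283.17699225659163), np.float64(229.2161118493121)]
mag [585.81129302 -24.79404107 236.        ] [np.float64(287.9885269183204), np.float64(183.90178358528422)] [np.float64(317.6237611915886), np.float64(202.8439495329344)]
rr [ 600.32216106 -111.58940217  155.        ] [np.float64(265.72721086023785), np.float64(218.61162085721912)] [np.float64(342.6938207267186), np.float64(250.44049154932634)]
tr [ 630.33327451 -291.0979899    20.        ] [np.float64(219.42991412703435), np.float64(281.33570878965475)] [np.float64(394.7821722897954), np.float64(339.13414652614836)]
pot [420.44104638 170.11621854   0.        ] (np.float64(-130.9665138059002), np.float64(219.51104764635738), np.float64(0.0))
[400.47831271 152.90636494   0.        ] (np.float64(-153.4938159901637), np.float64(205.82856055106197), np.float64(0.0))
```

Request:
{"name": "servo_tool", "arguments": {"motion": [{"dz": -0.5, "fingers": 1}, {"dz": -1, "wz": 0.15, "fingers": 1}, {"dx": -0.5, "dy": -0.865, "dz": -1, "wz": 0.5235, "fingers": 1}, {"dx": -0.5, "dy": -0.865, "dz": -1, "wz": 0.5235, "fingers": 1}, {"dx": -0.5, "dy": -0.865, "dz": -1, "wz": 0.5235, "fingers": 1}, {"dx": -0.5, "dy": -0.865, "dz": -1, "wz": 0.5235, "fingers": 1}, {"dx": -0.5, "dy": -0.865, "dz": -1, "wz": 0.5235, "fingers": 1}, {"dx": -0.5, "dy": -0.865, "dz": -1, "wz": 0.5235, "fingers": 1}, {"dx": -0.5, "dy": -0.865, "dz": -1, "wz": 0.5235, "fingers": 1}]}}

```text
schema error: expected keys wx, wy, wz, dx, dy, dz, fingers
```

Request:
{"name": "servo_tool", "arguments": {"motion": [{"wx": 0, "wy": 0, "wz": 0.05, "dx": 0, "dy": 0, "dz": -0.5, "fingers": 1}, {"wx": 0, "wy": 0, "wz": 0.5235, "dx": -0.5, "dy": -0.865, "dz": -1, "fingers": 1}, {"wx": 0, "wy": 0, "wz": 0.5235, "dx": -0.5, "dy": -0.865, "dz": -1, "fingers": 1}, {"wx": 0, "wy": 0, "wz": 0.5235, "dx": -0.5, "dy": -0.865, "dz": -1, "fingers": 1}, {"wx": 0, "wy": 0, "wz": 0.5235, "dx": -0.5, "dy": -0.865, "dz": -1, "fingers": 1}, {"wx": 0, "wy": 0, "wz": 0.5235, "dx": -0.5, "dy": -0.865, "dz": -1, "fingers": 1}, {"wx": 0, "wy": 0, "wz": 0.5235, "dx": -0.5, "dy": -0.865, "dz": -1, "fingers": 1}, {"wx": 0, "wy": 0, "wz": 0.5235, "dx": -0.5, "dy": -0.865, "dz": -1, "fingers": 1}, {"wx": 0, "wy": 0, "wz": 0.5235, "dx": -0.5, "dy": -0.865, "dz": -1, "fingers": 1}]}}

```text
clock: 2.4
eef_pos: [209.6, 416.4, 283.6]
eef_rot: [3.142, -0.0, 1.735]
wrist_force: [0.6, 0.2, -0.1]
finger_gap: 25.6
finger_force: 0.0
```

Request:
{"name": "servo_tool", "arguments": {"motion": [{"wx": 0, "wy": 0, "wz": 0, "dx": -0.5, "dy": 0.25, "dz": -0.3, "fingers": 1}, {"wx": 0, "wy": 0, "wz": 0, "dx": -1, "dy": 0.5, "dz": -0.6, "fingers": 1}, {"wx": 0, "wy": 0, "wz": 0, "dx": -1, "dy": 0.5, "dz": -0.6, "fingers": 1}, {"wx": 0, "wy": 0, "wz": 0, "dx": -1, "dy": 0.5, "dz": -0.6, "fingers": 1}]}}

```text
clock: 2.8
eef_pos: [276.8, 324.6, 345.5]
eef_rot: [3.139, -0.002, 1.735]
wrist_force: [-0.5, -0.1, -0.1]
finger_gap: 0.6
finger_force: 0.0
```

Request:
{"name": "servo_tool", "arguments": {"motion": [{"wx": 0, "wy": 0, "wz": 0, "dx": -0.5, "dy": 0.25, "dz": 0, "fingers": 1}, {"wx": 0, "wy": 0, "wz": 0, "dx": -1, "dy": 0.5, "dz": 0, "fingers": 1}, {"wx": 0, "wy": 0, "wz": 0, "dx": -1, "dy": 0.5, "dz": 0, "fingers": 1}, {"wx": 0, "wy": 0, "wz": 0, "dx": -1, "dy": 0.5, "dz": 0, "fingers": 1}]}}

```text
clock: 3.2
eef_pos: [341.5, 235.0, 343.1]
eef_rot: [-3.141, 0.0, 1.734]
wrist_force: [-0.5, 0.2, 0.6]
finger_gap: 0.6
finger_force: 0.0
```

Request:
{"name": "servo_tool", "arguments": {"motion": [{"wx": 0, "wy": 0, "wz": 0, "dx": -0.5, "dy": 0.25, "dz": 0, "fingers": 1}, {"wx": 0, "wy": 0, "wz": 0, "dx": -1, "dy": 0.5, "dz": 0, "fingers": 1}, {"wx": 0, "wy": 0, "wz": 0, "dx": -1, "dy": 0.5, "dz": 0, "fingers": 1}, {"wx": 0, "wy": 0, "wz": 0, "dx": -1, "dy": 0.5, "dz": 0, "fingers": 1}]}}

```text
clock: 3.6
eef_pos: [407.0, 145.5, 343.1]
eef_rot: [-3.141, -0.0, 1.735]
wrist_force: [-0.5, 0.2, 0.6]
finger_gap: 0.2
finger_force: 0.0
```

Request:
{"name": "servo_tool", "arguments": {"motion": [{"wx": 0, "wy": 0, "wz": 0, "dx": -0.5, "dy": 0.25, "dz": 0, "fingers": 1}, {"wx": 0, "wy": 0, "wz": 0, "dx": -1, "dy": 0.5, "dz": 0, "fingers": 1}, {"wx": 0, "wy": 0, "wz": 0, "dx": -1, "dy": 0.5, "dz": 0, "fingers": 1}, {"wx": 0, "wy": 0, "wz": 0, "dx": -1, "dy": 0.5, "dz": 0, "fingers": 1}]}}

```text
clock: 4.0
eef_pos: [472.6, 55.7, 343.1]
eef_rot: [-3.141, -0.0, 1.736]
wrist_force: [0.1, -0.0, 0.3]
finger_gap: 0.0
finger_force: 0.0
```

Request:
{"name": "servo_tool", "arguments": {"motion": [{"wx": 0, "wy": 0, "wz": 0, "dx": -0.5, "dy": 0.25, "dz": 0, "fingers": 1}, {"wx": 0, "wy": 0, "wz": 0, "dx": -1, "dy": 0.5, "dz": 0, "fingers": 1}, {"wx": 0, "wy": 0, "wz": 0, "dx": -1, "dy": 0.5, "dz": 0, "fingers": 1}, {"wx": 0, "wy": 0, "wz": 0, "dx": -1, "dy": 0.5, "dz": 0, "fingers": 1}]}}

```text
clock: 4.4
eef_pos: [538.4, -34.4, 343.1]
eef_rot: [-3.141, -0.001, 1.736]
wrist_force: [0.8, 0.1, 0.1]
finger_gap: 0.8
finger_force: 0.0
```

Request:
{"name": "servo_tool", "arguments": {"motion": [{"wx": 0, "wy": 0, "wz": 0, "dx": -0.5, "dy": 0.25, "dz": 0, "fingers": 1}, {"wx": 0, "wy": 0, "wz": 0, "dx": -0.9, "dy": 0.48, "dz": 0, "fingers": 1}, {"wx": 0, "wy": 0, "wz": 0, "dx": -0.9, "dy": 0.48, "dz": 0, "fingers": 1}, {"wx": 0, "wy": 0, "wz": 0, "dx": -0.9, "dy": 0.48, "dz": 0, "fingers": 1}]}}

```text
clock: 4.8
eef_pos: [600.4, -114.5, 343.3]
eef_rot: [-3.141, -0.001, 1.737]
wrist_force: [-0.6, 0.5, 0.8]
finger_gap: 0.0
finger_force: 0.0
```

Request:
{"name": "servo_tool", "arguments": {"motion": [{"wx": 0, "wy": 0, "wz": 0, "dx": 0, "dy": 0, "dz": 0.4, "fingers": 1}, {"wx": 0, "wy": 0, "wz": 0, "dx": 0, "dy": 0, "dz": 0.8, "fingers": 1}, {"wx": 0, "wy": 0, "wz": 0, "dx": 0, "dy": 0, "dz": 1, "fingers": 1}, {"wx": 0, "wy": 0, "wz": 0, "dx": 0, "dy": 0, "dz": 1, "fingers": 1}]}}

```text
clock: 5.2
eef_pos: [599.0, -113.7, 242.2]
eef_rot: [-3.139, -0.002, 1.738]
wrist_force: [0.3, -0.2, 0.1]
finger_gap: 0.3
finger_force: 0.0
```

Request:
{"name": "servo_tool", "arguments": {"motion": [{"wx": 0, "wy": 0, "wz": 0, "dx": 0, "dy": 0, "dz": 0.3, "fingers": 1}, {"wx": 0, "wy": 0, "wz": 0, "dx": 0, "dy": 0, "dz": 0.6, "fingers": 1}, {"wx": 0, "wy": 0, "wz": 0, "dx": 0, "dy": 0, "dz": 0.75, "fingers": 1}, {"wx": 0, "wy": 0, "wz": 0, "dx": 0, "dy": 0, "dz": 0.85, "fingers": 1}, {"wx": 0, "wy": 0, "wz": 0, "dx": 0, "dy": 0, "dz": 0.92, "fingers": 1}, {"wx": 0, "wy": 0, "wz": 0, "dx": 0, "dy": 0, "dz": 1, "fingers": 1}, {"wx": 0, "wy": 0, "wz": 0, "dx": 0, "dy": 0, "dz": 1, "fingers": 1}]}}

```text
clock: 5.9
eef_pos: [600.3, -116.3, 143.4]
eef_rot: [-3.141, -0.0, 1.736]
wrist_force: [0.2, 0.4, 0.2]
finger_gap: 0.3
finger_force: 0.0
```

Request:
{"name": "servo_tool", "arguments": {"motion": [{"wx": 0, "wy": 0, "wz": 0, "dx": -0.03, "dy": 0, "dz": 0.1, "fingers": 1}, {"wx": 0, "wy": 0, "wz": 0, "dx": -0.06, "dy": 0, "dz": 0.2, "fingers": 1}, {"wx": 0, "wy": 0, "wz": 0, "dx": -0.09, "dy": 0, "dz": 0.3, "fingers": 1}, {"wx": 0, "wy": 0, "wz": 0, "dx": -0.1, "dy": 0, "dz": 0.38, "fingers": 1}, {"wx": 0, "wy": 0, "wz": 0, "dx": -0.1, "dy": 0, "dz": 0.38, "fingers": 1}]}}

```text
clock: 6.4
eef_pos: [601.4, -126.5, 103.8]
eef_rot: [-3.139, -0.001, 1.735]
wrist_force: [0.7, -0.8, -0.7]
finger_gap: 0.4
finger_force: 0.0
```

```bash
python3 - <<'E'
from h import *
D=camera("side")
cv2.imwrite("pics/d1.png",cv2.resize(np.ascontiguousarray(D["image"][170:385,200:440,::-1]),None,fx=2.75,fy=2.75,interpolation=cv2.INTER_CUBIC))
E
```

```text
(no output)
```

View pics/d1.png

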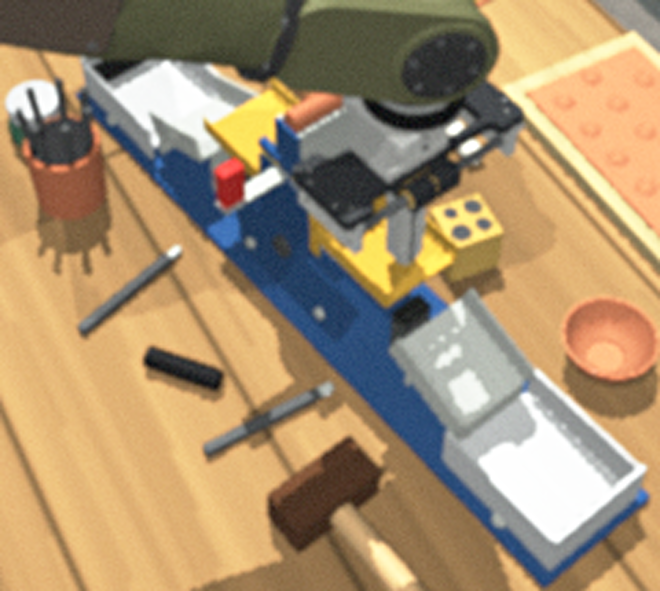

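Request:
{"name": "servo_tool", "arguments": {"motion": [{"wx": 0, "wy": 0, "wz": 0, "dx": 0, "dy": 0, "dz": -0.4, "fingers": 1}, {"wx": 0, "wy": 0, "wz": 0, "dx": 0, "dy": -0.1, "dz": -0.8, "fingers": 1}, {"wx": 0, "wy": 0, "wz": 0, "dx": 0, "dy": -0.5, "dz": -0.9, "fingers": 1}, {"wx": 0, "wy": 0, "wz": 0, "dx": 0, "dy": -0.96, "dz": -0.9, "fingers": 1}, {"wx": 0, "wy": 0, "wz": 0, "dx": 0, "dy": -0.96, "dz": -0.9, "fingers": 1}, {"wx": 0, "wy": 0, "wz": 0, "dx": 0.4, "dy": -0.96, "dz": -0.9, "fingers": 1}, {"wx": 0, "wy": 0, "wz": 0, "dx": 0.7, "dy": -0.96, "dz": -0.9, "fingers": 1}, {"wx": 0, "wy": 0, "wz": 0, "dx": 0.7, "dy": -0.96, "dz": -0.9, "fingers": 1}, {"wx": 0, "wy": 0, "wz": 0, "dx": 0.7, "dy": -0.96, "dz": -0.9, "fingers": 1}]}}

```text
clock: 7.35
eef_pos: [496.4, -73.0, 196.1]
eef_rot: [3.141, 0.001, 1.737]
wrist_force: [-0.2, 0.1, 0.0]
finger_gap: 0.6
finger_force: 0.0
```

```bash
python3 - <<'E'
from h import *
D=camera("side");S=camera("scene")
a=[cv2.resize(np.ascontiguousarray(c["image"][y:y+110,x:x+140,::-1]),None,fx=2.8,fy=2.8,interpolation=cv2.INTER_CUBIC) for c,x,y in((D,230,170),(S,210,140))]
cv2.imwrite("pics/d2.png",np.hstack(a))
print(read_state()["eef_pos"])
E
```

```text
[496.29345224 -73.74637038 195.68153416]
```

View pics/d2.png

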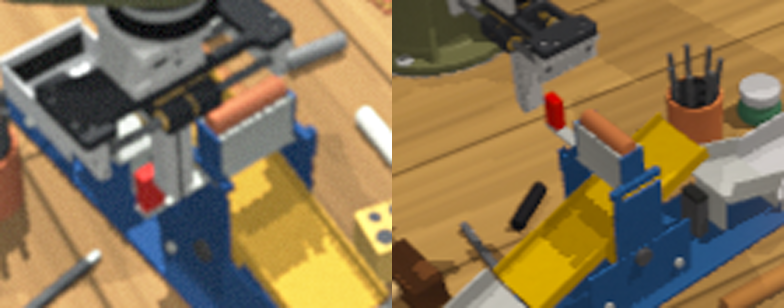

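Request:
{"name": "servo_tool", "arguments": {"motion": [{"wx": 0, "wy": 0, "wz": 0, "dx": 0.12, "dy": 0, "dz": 0, "fingers": 1}, {"wx": 0, "wy": 0, "wz": 0, "dx": 0.2, "dy": 0, "dz": 0, "fingers": 1}, {"wx": 0, "wy": 0, "wz": 0, "dx": 0.3, "dy": 0, "dz": 0, "fingers": 1}, {"wx": 0, "wy": 0, "wz": 0, "dx": 0.4, "dy": 0, "dz": 0, "fingers": 1}, {"wx": 0, "wy": 0, "wz": 0, "dx": 0.45, "dy": 0, "dz": 0, "fingers": 1}, {"wx": 0, "wy": 0, "wz": 0, "dx": 0.45, "dy": 0, "dz": 0, "fingers": 1}, {"wx": 0, "wy": 0, "wz": 0, "dx": 0.45, "dy": 0, "dz": 0, "fingers": 1}]}}

```text
clock: 8.15
eef_pos: [488.5, -28.8, 195.6]
eef_rot: [3.142, 0.0, 1.736]
wrist_force: [-0.0, -0.6, 0.8]
finger_gap: 0.1
finger_force: 0.0
```

Request:
{"name": "servo_tool", "arguments": {"motion": [{"wx": 0, "wy": 0, "wz": 0, "dx": 0.02, "dy": 0, "dz": 0, "fingers": 1}, {"wx": 0, "wy": 0, "wz": 0, "dx": 0.04, "dy": 0, "dz": 0, "fingers": 1}, {"wx": 0, "wy": 0, "wz": 0, "dx": 0.04, "dy": 0, "dz": 0, "fingers": 1}]}}

```text
clock: 8.45
eef_pos: [487.8, -24.8, 195.5]
eef_rot: [-3.142, 0.0, 1.736]
wrist_force: [0.4, 0.4, 0.9]
finger_gap: 0.4
finger_force: 0.0
```

```bash
python3 - <<'E'
from h import *
D=camera("side");S=camera("scene")
a=[cv2.resize(np.ascontiguousarray(c["image"][y:y+h,x:x+w,::-1]),(390,int(390*h/w)),interpolation=cv2.INTER_CUBIC) for c,x,y,w,h in((D,230,170,210,210),(S,180,140,180,180))]
cv2.imwrite("pics/d3.png",np.hstack(a))
E
```

```text
(no output)
```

View pics/d3.png

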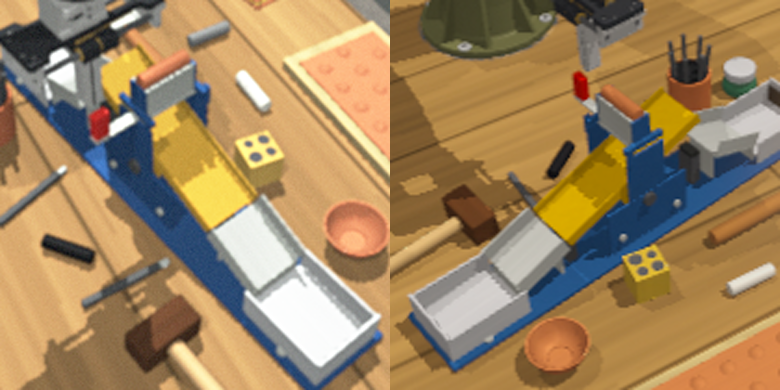

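```bash
python3 - <<'E'
from h import *
D=camera("side");S=camera("scene");X=read_state()["eef_pos"];print(X,proj(S,X),proj(D,X))
for c in(S,D):
  im=cv2.cvtColor(c["image"],cv2.COLOR_RGB2HSV);m=((im[...,0]<4)|(im[...,0]>174))&(im[...,1]>200)&(im[...,2]>120)
  n,l,st,ce=cv2.connectedComponentsWithStats(m.astype(np.uint8))
  print([(st[i],ce[i]) for i in range(1,n) if st[i][4]>20])
a=[cv2.resize(np.ascontiguousarray(c["image"][y:y+h,x:x+w,::-1]),(390,int(390*h/w)),interpolation=cv2.INTER_CUBIC) for c,x,y,w,h in((D,250,190,70,70),(S,240,140,70,70))]
cv2.imwrite("pics/d4.png",np.hstack(a))
E
```

```text
[487.82685121 -24.93546887 195.51981648] [np.float64(273.05986854867655), np.float64(176.53883193268217)] [np.float64(278.7818259894602), np.float64(231.56214049262996)]
[(array([103,  12,   7,  23,  27], dtype=int32), array([105.92592593,  22.40740741])), (array([126,  37,  46,  44, 942], dtype=int32), array([150.67834395,  60.18895966])), (array([265, 174,   6,  12,  56], dtype=int32), array([267.67857143, 179.42857143]))]
[]
```

View pics/d4.png

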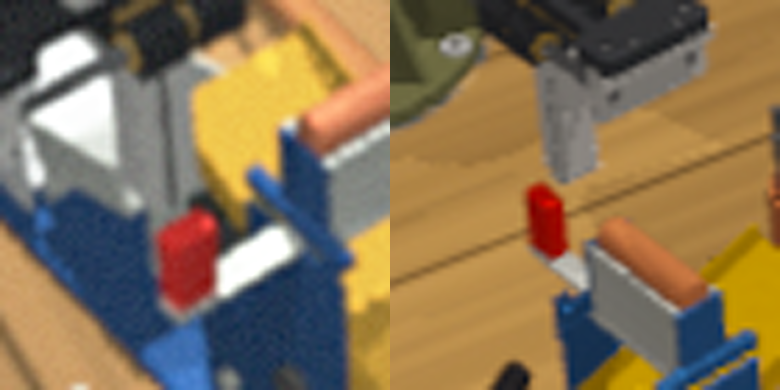

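```bash
python3 - <<'E'
from h import *
D=camera("side");S=camera("scene");X=(496.3,-73.7,195.7)
print(proj(S,X),proj(D,X),tri([(S,(257.5,177.5)),(D,(293.6,238.6))]))
k=[(267.4,175),(283.8,229.1)]
K=tri([(S,k[0]),(D,k[1])]);print(K,proj(S,K),proj(D,K))
K=tri([(S,(268.5,185)),(D,(283,244))]);print("bottom",K,proj(S,K),proj(D,K))
X=read_state()["eef_pos"]
for z in(195,216,230):
  for dx in(-12,0,12): print(z,dx,np.round(proj(S,X+np.array([dx,0,z-X[2]])),1),np.round(proj(D,X+np.array([dx,0,z-X[2]])),1))
E
```

```text
[np.float64(259.9665804654156), np.float64(183.61617586660714)] [np.float64(292.39200652910523), np.float64(244.93126386612207)] [497.14473433 -79.64046306 222.35518953]
[493.33299534 -43.74778967 216.07117297] [np.float64(267.82813501903945), np.float64(174.38267082787388)] [np.float64(284.36956055038036), np.float64(229.9811418157243)]
bottom [488.14352236 -42.67044757 170.70191645] [np.float64(268.6103177045309), np.float64(184.8469996496239)] [np.float64(283.14321950584235), np.float64(244.21949520603016)]
195 -12 [271.2 174.6] [273.9 233.7]
195 0 [273.1 176.7] [278.8 231.7]
195 12 [274.9 178.8] [283.7 229.7]
216 -12 [270.7 169.2] [273.2 227.3]
216 0 [272.5 171.3] [278.2 225.3]
216 12 [274.4 173.4] [283.2 223.3]
230 -12 [270.3 165.6] [272.7 222.9]
230 0 [272.2 167.6] [277.8 220.9]
230 12 [274.  169.7] [282.8 218.9]
```

Request:
{"name": "servo_tool", "arguments": {"motion": [{"wx": 0, "wy": 0, "wz": 0, "dx": 0, "dy": 0, "dz": -0.15, "fingers": 1}, {"wx": 0, "wy": 0, "wz": 0, "dx": -0.3, "dy": 0, "dz": -0.15, "fingers": 1}, {"wx": 0, "wy": 0, "wz": 0, "dx": -0.55, "dy": 0, "dz": -0.15, "fingers": 1}, {"wx": 0, "wy": 0, "wz": 0, "dx": -0.55, "dy": 0, "dz": -0.15, "fingers": 1}, {"wx": 0, "wy": 0, "wz": 0, "dx": -0.55, "dy": 0, "dz": 0, "fingers": 1}, {"wx": 0, "wy": 0, "wz": 0, "dx": -0.55, "dy": 0, "dz": 0.16, "fingers": 1}, {"wx": 0, "wy": 0, "wz": 0, "dx": -0.55, "dy": 0, "dz": 0.16, "fingers": 1}]}}

```text
clock: 9.45
eef_pos: [495.9, -78.4, 177.8]
eef_rot: [-3.139, -0.001, 1.736]
wrist_force: [1.6, 0.1, 1.0]
finger_gap: 0.5
finger_force: 0.0
```

Request:
{"name": "servo_tool", "arguments": {"motion": [{"wx": 0, "wy": 0, "wz": 0, "dx": 0.15, "dy": 0, "dz": 0, "fingers": 1}, {"wx": 0, "wy": 0, "wz": 0, "dx": 0.25, "dy": 0, "dz": 0, "fingers": 1}, {"wx": 0, "wy": 0, "wz": 0, "dx": 0.28, "dy": 0, "dz": 0, "fingers": 1}, {"wx": 0, "wy": 0, "wz": 0, "dx": 0.28, "dy": 0, "dz": 0, "fingers": 1}]}}

```text
clock: 9.85
eef_pos: [492.3, -50.5, 180.3]
eef_rot: [3.141, 0.0, 1.737]
wrist_force: [-0.3, 0.3, 0.6]
finger_gap: 0.1
finger_force: 0.0
```

```bash
python3 - <<'E'
from h import *
D=camera("side");S=camera("scene")
c=S;im=cv2.cvtColor(c["image"],cv2.COLOR_RGB2HSV);m=((im[...,0]<4)|(im[...,0]>174))&(im[...,1]>200)&(im[...,2]>120)
m[:165]=0;ys,xs=np.where(m);print(xs.mean(),ys.mean(),len(xs))
a=[cv2.resize(np.ascontiguousarray(c["image"][y:y+h,x:x+w,::-1]),(390,int(390*h/w)),interpolation=cv2.INTER_CUBIC) for c,x,y,w,h in((D,250,190,70,70),(S,240,140,70,70))]
cv2.imwrite("pics/d5.png",np.hstack(a))
E
```

```text
271.05882352941177 179.88235294117646 34
```

View pics/d5.png

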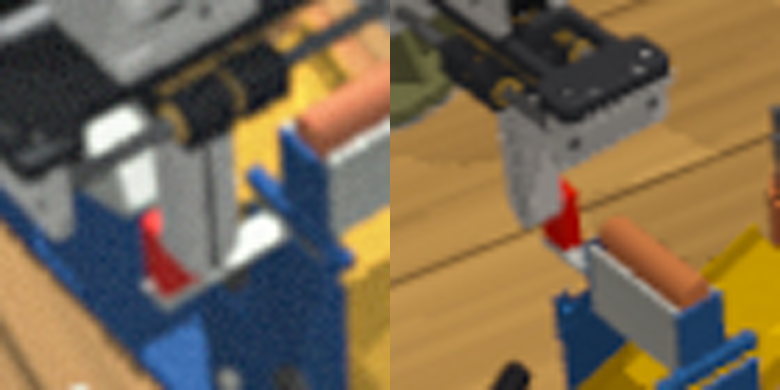

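Request:
{"name": "servo_tool", "arguments": {"motion": [{"wx": 0, "wy": 0, "wz": 0, "dx": 0.12, "dy": 0, "dz": 0, "fingers": 1}, {"wx": 0, "wy": 0, "wz": 0, "dx": 0.22, "dy": 0, "dz": 0, "fingers": 1}, {"wx": 0, "wy": 0, "wz": 0, "dx": 0.24, "dy": 0, "dz": 0, "fingers": 1}, {"wx": 0, "wy": 0, "wz": 0, "dx": 0.24, "dy": 0, "dz": 0, "fingers": 1}, {"wx": 0, "wy": 0, "wz": 0, "dx": 0.24, "dy": 0, "dz": 0, "fingers": 1}, {"wx": 0, "wy": 0, "wz": 0, "dx": 0.24, "dy": 0, "dz": 0, "fingers": 1}, {"wx": 0, "wy": 0, "wz": 0, "dx": 0.24, "dy": 0, "dz": 0, "fingers": 1}, {"wx": 0, "wy": 0, "wz": 0, "dx": 0.24, "dy": 0, "dz": 0, "fingers": 1}]}}

```text
clock: 10.75
eef_pos: [488.8, -30.0, 180.0]
eef_rot: [3.141, 0.005, 1.735]
wrist_force: [2.9, -20.4, 0.4]
finger_gap: 0.5
finger_force: 10.4
```

Request:
{"name": "servo_tool", "arguments": {"motion": [{"wx": 0, "wy": 0, "wz": 0, "dx": 0, "dy": 0, "dz": 0, "fingers": 1}, {"wx": 0, "wy": 0, "wz": 0, "dx": 0, "dy": 0, "dz": 0, "fingers": 1}, {"wx": 0, "wy": 0, "wz": 0, "dx": 0, "dy": 0, "dz": 0, "fingers": 1}, {"wx": 0, "wy": 0, "wz": 0, "dx": 0, "dy": 0, "dz": 0, "fingers": 1}, {"wx": 0, "wy": 0, "wz": 0, "dx": 0, "dy": 0, "dz": 0, "fingers": 1}, {"wx": 0, "wy": 0, "wz": 0, "dx": 0, "dy": 0, "dz": 0, "fingers": 1}, {"wx": 0, "wy": 0, "wz": 0, "dx": 0, "dy": 0, "dz": 0, "fingers": 1}, {"wx": 0, "wy": 0, "wz": 0, "dx": 0, "dy": 0, "dz": 0, "fingers": 1}, {"wx": 0, "wy": 0, "wz": 0, "dx": 0, "dy": 0, "dz": 0, "fingers": 1}, {"wx": 0, "wy": 0, "wz": 0, "dx": 0, "dy": 0, "dz": 0, "fingers": 1}]}}

```text
clock: 11.75
eef_pos: [488.8, -30.0, 180.0]
eef_rot: [3.141, 0.005, 1.735]
wrist_force: [3.1, -19.4, -0.9]
finger_gap: 0.3
finger_force: 10.4
```

```bash
python3 - <<'E'
from h import *
D=camera("side");S=camera("scene")
for c in (D,S): print([(np.round(r["location"]),round(r["conf"],2)) for r in spot_in("slug2",c)])
a=[cv2.resize(np.ascontiguousarray(c["image"][y:y+h,x:x+w,::-1]),(390,int(390*h/w)),interpolation=cv2.INTER_CUBIC) for c,x,y,w,h in((D,250,190,190,190),(S,180,140,170,170))]
cv2.imwrite("pics/d6.png",np.hstack(a))
E
```

```text
[(array([396., 342.]), 0.8), (array([368., 219.]), 0.68), (array([342., 190.]), 0.64), (array([264., 306.]), 0.58), (array([410., 352.]), 0.55), (array([404., 346.]), 0.55)]
[(array([211., 284.]), 0.66), (array([205., 287.]), 0.59), (array([214., 279.]), 0.57), (array([384., 255.]), 0.56), (array([346., 267.]), 0.55)]
```

View pics/d6.png

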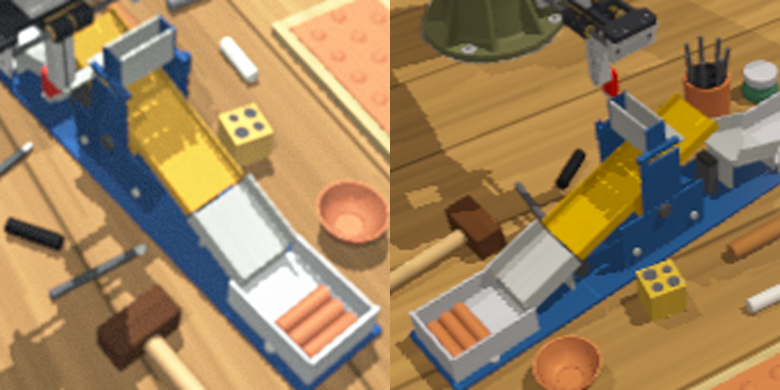

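Request:
{"name": "servo_tool", "arguments": {"motion": [{"wx": 0, "wy": 0, "wz": 0, "dx": -0.12, "dy": 0, "dz": 0, "fingers": 1}, {"wx": 0, "wy": 0, "wz": 0, "dx": -0.12, "dy": 0, "dz": -0.3, "fingers": 1}, {"wx": 0, "wy": 0, "wz": 0, "dx": -0.12, "dy": 0, "dz": -0.6, "fingers": 1}, {"wx": 0, "wy": 0, "wz": 0, "dx": 0, "dy": 0, "dz": -0.6, "fingers": 1}, {"wx": 0, "wy": 0, "wz": 0, "dx": 0.3, "dy": 0, "dz": -0.6, "fingers": 1}, {"wx": 0, "wy": 0, "wz": 0, "dx": 0.45, "dy": 0, "dz": -0.6, "fingers": 1}, {"wx": 0, "wy": 0, "wz": 0, "dx": 0.45, "dy": 0, "dz": -0.6, "fingers": 1}, {"wx": 0, "wy": 0, "wz": 0, "dx": 0.45, "dy": 0, "dz": -0.3, "fingers": 1}, {"wx": 0, "wy": 0, "wz": 0, "dx": 0.45, "dy": 0, "dz": 0, "fingers": 1}, {"wx": 0, "wy": 0, "wz": 0, "dx": 0.45, "dy": 0, "dz": 0, "fingers": 1}]}}

```text
clock: 12.95
eef_pos: [479.2, 16.4, 176.1]
eef_rot: [-3.135, -0.001, 1.736]
wrist_force: [0.2, 0.7, 0.7]
finger_gap: 0.5
finger_force: 0.0
```

Request:
{"name": "servo_tool", "arguments": {"motion": [{"wx": 0, "wy": 0, "wz": 0, "dx": -0.1, "dy": 0, "dz": 0, "fingers": 1}, {"wx": 0, "wy": 0, "wz": 0, "dx": -0.2, "dy": 0, "dz": 0, "fingers": 1}, {"wx": 0, "wy": 0, "wz": 0, "dx": -0.3, "dy": 0, "dz": 0, "fingers": 1}, {"wx": 0, "wy": 0, "wz": 0, "dx": -0.38, "dy": 0, "dz": 0, "fingers": 1}, {"wx": 0, "wy": 0, "wz": 0, "dx": -0.44, "dy": 0, "dz": 0, "fingers": 1}, {"wx": 0, "wy": 0, "wz": 0, "dx": -0.44, "dy": 0, "dz": 0, "fingers": 1}]}}

```text
clock: 13.55
eef_pos: [488.4, -27.3, 179.9]
eef_rot: [3.141, -0.001, 1.735]
wrist_force: [0.2, 0.5, 0.2]
finger_gap: 0.4
finger_force: 0.3
```

Request:
{"name": "servo_tool", "arguments": {"motion": [{"wx": 0, "wy": 0, "wz": 0, "dx": -0.02, "dy": 0, "dz": 0, "fingers": 1}, {"wx": 0, "wy": 0, "wz": 0, "dx": -0.04, "dy": 0, "dz": 0, "fingers": 1}, {"wx": 0, "wy": 0, "wz": 0, "dx": -0.04, "dy": 0, "dz": 0, "fingers": 1}, {"wx": 0, "wy": 0, "wz": 0, "dx": -0.04, "dy": 0, "dz": 0, "fingers": 1}]}}

```text
clock: 13.95
eef_pos: [488.4, -27.8, 179.8]
eef_rot: [-3.141, -0.006, 1.737]
wrist_force: [-4.9, 24.9, 6.8]
finger_gap: 0.7
finger_force: 12.7
```

Force against the stop: shut. Back off and lift clear.

Request:
{"name": "servo_tool", "arguments": {"motion": [{"wx": 0, "wy": 0, "wz": 0, "dx": 0.1, "dy": 0, "dz": 0, "fingers": 1}, {"wx": 0, "wy": 0, "wz": 0, "dx": 0.2, "dy": 0, "dz": 0, "fingers": 1}, {"wx": 0, "wy": 0, "wz": 0, "dx": 0.2, "dy": 0, "dz": -0.4, "fingers": 1}, {"wx": 0, "wy": 0, "wz": 0, "dx": 0.2, "dy": -0.3, "dz": -0.9, "fingers": 1}, {"wx": 0, "wy": 0, "wz": 0, "dx": 0.2, "dy": -0.8, "dz": -0.9, "fingers": 1}, {"wx": 0, "wy": 0, "wz": 0, "dx": 0.2, "dy": -0.8, "dz": -0.9, "fingers": 1}, {"wx": 0, "wy": 0, "wz": 0, "dx": 0.2, "dy": -0.8, "dz": -0.9, "fingers": 1}]}}

```text
clock: 14.65
eef_pos: [406.2, -24.3, 270.2]
eef_rot: [3.14, 0.001, 1.735]
wrist_force: [0.3, -0.6, -0.4]
finger_gap: 0.4
finger_force: 0.0
```

```bash
python3 - <<'E'
from h import *
S=camera("scene");D=camera("side")
im=cv2.cvtColor(S["image"],cv2.COLOR_RGB2HSV);m=((im[...,0]<4)|(im[...,0]>174))&(im[...,1]>200)&(im[...,2]>120)
m[:165]=0;ys,xs=np.where(m);print(xs.mean(),ys.mean(),len(xs))
for c in (D,S): print([(np.round(r["location"]),round(r["conf"],2)) for r in spot_in("slug2",c)])
a=[cv2.resize(np.ascontiguousarray(c["image"][y:y+h,x:x+w,::-1]),(390,int(390*h/w)),interpolation=cv2.INTER_CUBIC) for c,x,y,w,h in((D,250,190,190,190),(S,180,140,170,170))]
cv2.imwrite("pics/d7.png",np.hstack(a))
E
```

```text
267.7068965517241 179.25862068965517 58
[(array([398., 341.]), 0.82), (array([411., 351.]), 0.77), (array([269., 304.]), 0.64), (array([370., 254.]), 0.58), (array([404., 351.]), 0.51), (array([300., 182.]), 0.48), (array([368., 219.]), 0.43), (array([343., 189.]), 0.42)]
[(array([349., 271.]), 0.62), (array([260., 211.]), 0.59), (array([210., 283.]), 0.49), (array([215., 281.]), 0.47), (array([201., 286.]), 0.45), (array([276., 222.]), 0.37)]
```

View pics/d7.png

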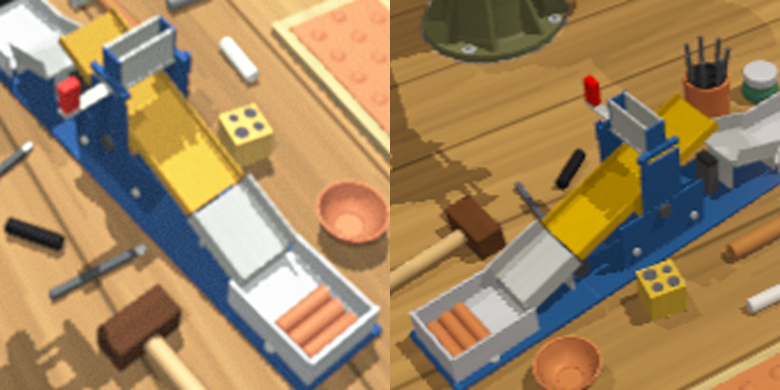

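The knob is back at its starting pixel (267.7, 179.3), so the shutter is shut. All three slugs lie in the right tray, and the rocker slopes to it.

```bash
python3 -c "
from cell import *
print(sign_off())"
```

```text
the job is handed in; nothing more can be done
None
```

The job is handed in: the rocker is tipped over to the right tray, all three slugs lie in it, and the shutter is pushed shut against its stop; the sign-off gave no verdict, so this rests on the final camera pictures.

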